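# Find the loaded sample pot by weight and empty it into the balance tray

### The arm

A 7-joint arm with a two-finger parallel gripper is mounted at the origin on a cart in front of the work surface, level with it; the furniture and walls round the work are solid. World frame = base frame: x ahead of the robot, y to its left, z up, the work surface at z = 0. Lengths are in m, angles in rad, forces in N, time in s.
With the tool pointing down it reaches from about 0.4 to 0.85 m from the base axis. Payload 10.4 kg.
Tool frame: the origin (TCP) lies on the centre line of the jaws, within the pads' length; the fingertips stand 11 mm ahead of it and the grasp point (between the pads) lies 8 mm behind it; z points along the fingers, y is the line along which they close (so a half turn about z gives the same grasp; the last joint's range is limited). The gripper opens to 87 mm and grips with 3 to 60 N. Pads are 19 mm wide; open, the fingers measure 117 mm over their backs; the gripper's body (75 mm by 190 mm) begins 51 mm behind the grasp point.
Start: joints at [-1.349, 0.332, -0.065, 1.46, 0.022, 1.35, -0.088], TCP at [0.151, 0.606, 0.234] pointing down, gripper open.
Joint ranges: [-2.6, 2.6], [-0.5, 2.12], [-1.47, 1.34], [0.16, 2.42], [-1.27, 4.41], [0.06, 2.06], [-2.6, 2.6]. Speed limits (rad/s): [2.22, 2.22, 2.79, 2.79, 3.14, 3.14, 3.14].

### API

Orientations are given as a unit quaternion [x, y, z, w].
In Python, from bench import r gives the robot as it stands.
- The arm moves only by the shell command python3 -m pendant 'ROWS' [OPENING] [FORCE]. ROWS is JSON, a list of rows, each a list of 4 numbers: the shift along the tool's x, y, z in m, then the turn about the tool's z in rad. A call has 1 to 8 rows; each row shifts and turns the commanded pose from where the row before left it, along the tool's axes as they then stand; what a row does not reach is not made up. A row lasts 1/12 s, in which the tool goes at most 41.7 mm and 7.16 degrees, less where a joint would pass 70% of its speed; a pose out of reach is approached as far as the arm can. A call with a gripper value outside its range is refused whole. OPENING is the opening, from 0 (shut) to 1 (fully open), set as the call begins (- or left out, the last holds). The fingers move at their own pace and stop on an object; FORCE is the grip in N (left out, the last holds). Time passes only in rows, so rows that do not move let the fingers close. It gives the time, the measured TCP pose, the force, the opening and the grip force at its end, in the units of the state.
- r.read_state(): the state, without advancing time (a new reading comes with each control period).
- r.camera(name): name is "scene" or "top" or "wrist"; returns a dict with "img" (384x512x3 uint8, red, green, blue), "camera_matrix" (3x3 intrinsics, pixels), "xyz" and "attitude" of the camera in the world. Camera axes: x right, y down, z forward; pixel columns grow to the right and rows downward; lengths in m; the calibration is good to about 2 mm. A picture is of the moment at which its call begins. There is no depth.
- r.close_job(): hands the job in; it is judged then, once.
Trained networks look in the newest picture that a camera, given by its name, has taken for a name from the list of things; names that differ only in an ending like _2 or _b are one class to them, and where a whole thing is asked for, a point or a joint stands for the part that bears it (a point fixed in the world has none). Each returns a list of dicts, best first, with "score" (0 to 1); they miss things now and then, are a little off and sometimes report something else, mostly with a low value. They report only what shows in the picture. A call takes as long as a camera call. They do not tell look-alikes from the thing itself.
- r.outline_of(thing, camera): "mask" (384x512 bool, what is visible of it) and "bbox" ([centre column, centre row, width, height] in pixels, round what is visible of it).
The state is a dict: "time": time; "joint_positions": joint angles; "joint_vel": joint speeds; "joint_torque": joint torques, N m; "ee_pos": TCP position; "eef_rot": TCP orientation; "ft_force": force on the tool from outside, world axes, zero at the start; "torque": the same for the moment, N m; "width": finger opening in m; "grip_force": force on a finger pad.
Only numpy, scipy, OpenCV 4.12 (cv2) and the standard library are available. Lean on these libraries where they do the work, as an engineer would, in place of code of your own. Each camera call takes 0.05 s, during which the arm holds its last target. There are 200 camera calls.

### The job

One of the three closed blue sample pots still holds a heavy grinding ball. Working from left to right, lift each pot upright well clear of the bench to feel its weight, setting it back where it stood; then tip only the heavy one, yellow flap end down, over the balance's tray so that the ball rolls out into it, and stand that pot back upright in its place, its flap left open. Never tip the two empty pots: their flaps must stay shut.

Things in the scene. Friction and masses are not known exactly. Their poses are not given: they have to be found in the camera images.
- pot_left: left one (seen from the robot) of three alike closed blue plastic pots, loose, 76 (x) x 50 (y) x 56 (z) mm; origin: centre of the underside, z up; its front with the yellow flap is at own -x and faces roughly left, towards the balance. The flat sides at y = +-25 mm are for the gripper. Empty pots weigh about 0.1 kg
- pot_middle: middle one (seen from the robot) of three alike closed blue plastic pots, loose, 76 (x) x 50 (y) x 56 (z) mm; origin: centre of the underside, z up; its front with the yellow flap is at own -x and faces roughly left, towards the balance. Exactly one of the three also holds, unseen, a loose 26 mm hard-metal grinding ball of 137 g on the level rear part of its floor
- pot_right: right one (seen from the robot) of three alike closed blue plastic pots, loose, 76 (x) x 50 (y) x 56 (z) mm; origin: centre of the underside, z up; its front with the yellow flap is at own -x and faces roughly left, towards the balance. Inside each pot a 25 degree ramp climbs to the front lip, 20 mm up: the ball rolls out only if tipped front-down well past 25 degrees (45 is ample)
- flap_left (a joint): hinge (rad) of the yellow flap (32 mm high, 42 wide) on the front of pot_left, hinged along its lower edge on the lip, 39 mm ahead of the pot's origin and 18 mm up: 0 = shut, leaning 15 degrees inward; tipping the pot front-down by 30 degrees lets it fall open to its stop at 1.85 (level, 33 mm ahead of the lip), where it stays
- flap_middle (a joint): hinge (rad) of the yellow flap (32 mm high, 42 wide) on the front of pot_middle, hinged along its lower edge on the lip, 39 mm ahead of the pot's origin and 18 mm up: 0 = shut, leaning 15 degrees inward; tipping the pot front-down by 30 degrees lets it fall open to its stop at 1.85 (level, 33 mm ahead of the lip), where it stays
- flap_right (a joint): hinge (rad) of the yellow flap (32 mm high, 42 wide) on the front of pot_right, hinged along its lower edge on the lip, 39 mm ahead of the pot's origin and 18 mm up: 0 = shut, leaning 15 degrees inward; tipping the pot front-down by 30 degrees lets it fall open to its stop at 1.85 (level, 33 mm ahead of the lip), where it stays
- pan_centre (a point): middle of the inner floor of the open aluminium tray, 160 (x) x 180 (y) mm outside with walls 4 mm thick and rim 30 mm above this point, that is the pan of the white bench balance (170 x 170 mm base, fixed to the bench); floor about 41 mm and rim 71 mm above the bench; z up
- pan (a joint): how far the balance's pan has sunk on its spring (m): 0 when empty, about 0.008 with the grinding ball in it, stop at 0.012
Mind the look-alikes: they are no part of the job. What is shaped like the pot_middle but pink is not meant. Leave any brown look-alike of the pot_left alone.

How it is judged:
On the way, in this order (a step that is already met when the one before it is completed fails the run):
1. the left pot is lifted upright, at least 30 mm clear of the bench (height (world z) of pot_left above 0.03 m and angle between pot_left's own z axis and vertical below 0.35 rad), for 0.2 s.
2. the middle pot is lifted upright, at least 30 mm clear of the bench (height (world z) of pot_middle above 0.03 m and angle between pot_middle's own z axis and vertical below 0.35 rad), for 0.2 s.
3. the right pot is lifted upright, at least 30 mm clear of the bench (height (world z) of pot_right above 0.03 m and angle between pot_right's own z axis and vertical below 0.35 rad), for 0.2 s.
4. the ball has been tipped into the balance's tray: one pot's flap is open and the pan has sunk (((value of joint flap_left above 0.8 rad and value of joint each of flap_middle, flap_right below 0.4 rad) or (value of joint flap_middle above 0.8 rad and value of joint each of flap_left, flap_right below 0.4 rad) or (value of joint flap_right above 0.8 rad and value of joint each of flap_left, flap_middle below 0.4 rad)) and value of joint pan above 0.005 m), for 0.2 s.
At the end, for the whole second after the job is handed in: the ball lies in the tray (pan sunk by more than 5 mm), only the emptied pot's flap is open (over 0.8 rad) and the other two are shut (under 0.4 rad); all three pots stand still and upright (within 10 degrees) on the bench, each within 40 mm of where it stood at the start (all of step 4 and distance of each of pot_left, pot_middle, pot_right from where it was at the start of the episode below 0.04 m and angle between each of pot_left, pot_middle, pot_right's own z axis and vertical below 0.17 rad and height (world z) of each of pot_left, pot_middle, pot_right below 0.006 m and linear speed of each of pot_left, pot_middle, pot_right below 0.02 m/s); the robot touches nothing.
It fails at once if more than one pot has been opened (value of joint each of flap_left, flap_middle above 0.8 rad or value of joint each of flap_left, flap_right above 0.8 rad or value of joint each of flap_middle, flap_right above 0.8 rad).
It fails at once if a pot is opened elsewhere than over the balance's tray, before the ball is in the tray ((value of joint flap_left above 0.8 rad and value of joint pan below 0.002 m and horizontal distance between pot_left and pan_centre above 0.2 m) or (value of joint flap_middle above 0.8 rad and value of joint pan below 0.002 m and horizontal distance between pot_middle and pan_centre above 0.2 m) or (value of joint flap_right above 0.8 rad and value of joint pan below 0.002 m and horizontal distance between pot_right and pan_centre above 0.2 m)).
It also fails if it takes over 69 s, if anything falls off the work surface, if the arm or the gripper's body presses on something with over 40 N, if the wrist force passes 120 N, or if a joint passes its speed limit or range.

## Working session

There is one attempt and no reset: what is moved stays moved. The work goes in short steps, Python scripts to look and compute and a shell command to move; the robot and the scene stay as the last step left them, time stands still between calls to the robot, and variables do not carry over. Pictures are saved under pics/ and viewed, at most 10 in all, crops included, and the job is handed in when it is done.

```bash
ls; mkdir -p pics; python3 - <<'E'
from bench import r
import cv2
s=r.read_state();print({k:s[k] for k in('time','ee_pos','eef_rot','ft_force','width')})
for c in("scene","top"):
    d=r.camera(c);cv2.imwrite(f"pics/{c}0.png",d["img"][:,:,::-1]);print(c,d["xyz"],d["attitude"],d["camera_matrix"])
    for t in("pot_left","pot_middle","pot_right","pan_centre","flap_left","pan"):
        try:
            for o in r.outline_of(t,c): print(t,round(o["score"],2),[round(float(v)) for v in o["bbox"]])
        except Exception as e: print(t,e)
E
```

```text
pics
{'time': 0.0, 'ee_pos': array([0.15142544, 0.60600082, 0.23276653]), 'eef_rot': array([ 1.22109147e-01,  9.92516428e-01, -7.02103965e-04, -4.92249327e-05]), 'ft_force': array([-0.27675012, -0.39213496, -0.84895621]), 'width': 0.08715656990560576}
scene [ 0.07218454 -0.57293402  0.87675234] [ 0.89790304 -0.26288853  0.08859647 -0.34177539] [[447.97743932   0.         254.55859237]
 [  0.         447.97743932 187.48515766]
 [  0.           0.           1.        ]]
pot_left 0.97 [263, 168, 36, 37]
pot_middle 0.66 [254, 229, 39, 43]
pot_middle 0.6 [293, 217, 38, 44]
pot_right 0.59 [363, 262, 45, 45]
pan_centre 0.57 [215, 122, 74, 62]
flap_left 0.4 [233, 178, 4, 7]
pan 0.59 [214, 120, 81, 60]
top [0.34086588 0.04951726 1.08956219] [ 0.7087918  -0.70243568  0.04709763 -0.0444984 ] [[451.97852037   0.         255.11050483]
 [  0.         451.97852037 193.00564035]
 [  0.           0.           1.        ]]
pot_left 0.72 [214, 227, 38, 31]
pot_left 0.63 [223, 177, 32, 26]
pot_middle 0.71 [296, 189, 33, 24]
pot_middle 0.66 [292, 235, 34, 39]
pot_right 0.56 [378, 169, 41, 25]
pan_centre 0.82 [131, 188, 92, 76]
flap_left 0.39 [224, 214, 19, 15]
flap_left 0.36 [211, 177, 10, 18]
pan 0.84 [131, 187, 91, 79]
```

```bash
python3 - <<'E'
import cv2,numpy as np
a=cv2.imread("pics/scene0.png");b=cv2.imread("pics/top0.png")
b=cv2.resize(b[120:290,70:450],(800,358),interpolation=cv2.INTER_CUBIC);a=cv2.resize(a[70:300,150:420],(282,240))
c=np.zeros((600,800,3),np.uint8);c[:358]=b;c[360:600,:282]=a;cv2.imwrite("pics/v1.png",c)
E
```

```text
(no output)
```

View pics/v1.png

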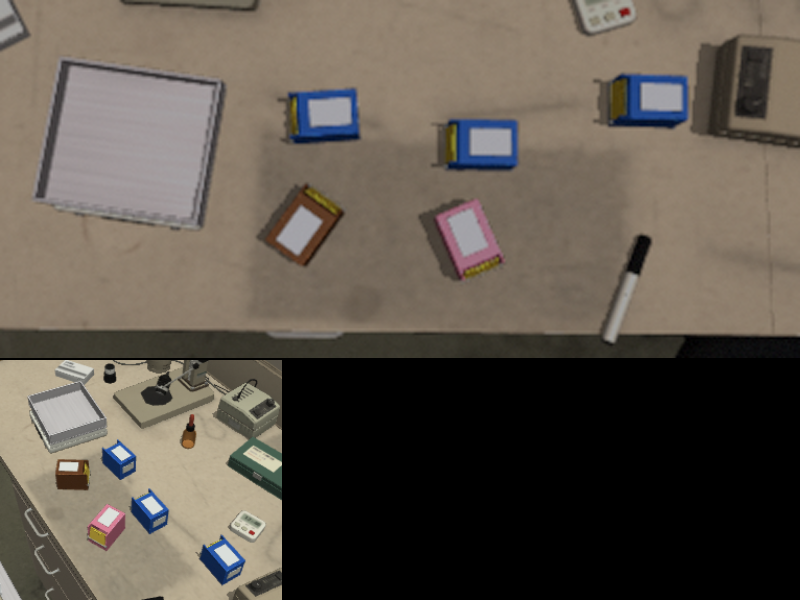

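```bash
cat > h.py <<'E'
import cv2,numpy as np
from scipy.optimize import minimize
from scipy.spatial.transform import Rotation as R
from bench import r
def uv(d,P):
    p=R.from_quat(d["attitude"]).inv().apply(np.atleast_2d(P)-d["xyz"]);K=d["camera_matrix"]
    return p[:,:2]/p[:,2:]*[K[0,0],K[1,1]]+[K[0,2],K[1,2]]
def ray(d,u,z):
    K=d["camera_matrix"];v=R.from_quat(d["attitude"]).apply([(u[0]-K[0,2])/K[0,0],(u[1]-K[1,2])/K[1,1],1])
    return d["xyz"]+v*(z-d["xyz"][2])/v[2]
def blobs(d):
    h=cv2.cvtColor(d["img"],cv2.COLOR_RGB2HSV);m=cv2.inRange(h,(105,130,40),(125,255,255))
    c=[q for q in cv2.findContours(m,0,2)[0] if cv2.contourArea(q)>250];return [cv2.convexHull(q) for q in c]
B=np.array([[x,y,z] for x in(-.038,.038) for y in(-.025,.025) for z in(0,.056)])
def fill(h):
    m=np.zeros((384*4,512*4),np.uint8);cv2.fillConvexPoly(m,np.int32(np.round(h.reshape(-1,2)*4+1.5)),1);return m
def fit(dm,x0):
    ms=[(d,fill(h.astype(float))) for d,h in dm]
    def f(p):
        W=R.from_euler('z',p[2]).apply(B)+[p[0],p[1],0];e=0
        for d,m in ms:
            k=fill(cv2.convexHull(np.float32(uv(d,W))));e+=(k^m).sum()/m.sum()
        return e
    S=np.array([x0]+[np.array(x0)+v for v in np.diag([.012,.012,.15])])
    o=minimize(f,x0,method='Nelder-Mead',options=dict(initial_simplex=S,xatol=1e-4,fatol=1e-4));return o.x,o.fun
E
python3 - <<'E'
from h import *
ds={c:r.camera(c) for c in("scene","top")}
hb={c:blobs(d) for c,d in ds.items()}
for n,u in dict(left=(223,177),middle=(296,189),right=(378,169)).items():
    x0=ray(ds["top"],u,.05);x0=[x0[0],x0[1],-np.pi/2];dm=[]
    for c,d in ds.items():
        q=uv(d,[[x0[0],x0[1],.03]])[0];dm.append((d,min(hb[c],key=lambda h:np.hypot(*(h.reshape(-1,2).mean(0)-q)))))
    p,e=fit(dm,x0);print(n,p.round(4),round(e,3),[h.reshape(-1,2).mean(0) for _,h in dm])
for c in ((60,58),(225,80),(205,228),(37,200)): print("rim",ray(ds["top"],(70+c[0]*380/800,120+c[1]*170/358),.071).round(3))
print(r.read_state()["ft_force"])
E
```

```text
left [ 0.5193  0.1226 -1.508 ] 0.228 [array([262.81818182, 167.36363636]), array([222.1, 175.8])]
middle [ 0.4883 -0.0539 -1.5821] 0.325 [array([294.        , 216.45454545]), array([300.42857143, 186.57142857])]
right [ 0.5401 -0.2431 -1.5836] 0.355 [array([362.4375, 265.0625]), array([378.1, 169.2])]
rim [0.576 0.407 0.071]
rim [0.553 0.227 0.071]
rim [0.392 0.243 0.071]
rim [0.42  0.424 0.071]
[-0.47231713  0.46021065 -0.0259378 ]
```

```bash
cat >> h.py <<'E'
def plan(x,y,z,heading):
    "delta in present tool axes to TCP x,y,z and tool-y heading (rad)"
    s=r.read_state();Q=R.from_quat(s["eef_rot"]);M=Q.as_matrix()
    d=M.T@(np.array([x,y,z])-s["ee_pos"]);a=np.arctan2(M[1,1],M[0,1])
    t=-(heading-a);print("t",round(s["time"],2),"pos",s["ee_pos"].round(4),"shift",d.round(4),"turn",round((t+np.pi/2)%np.pi-np.pi/2,4),"tilt",M[2].round(3),"ft",s["ft_force"].round(2),"w",round(s["width"],4),"gf",round(s["grip_force"],1),"j7",round(s["joint_positions"][6],2))
E
R8='x'
python3 -m pendant '[[-0.02,-0.016,0,0],[-0.02,-0.016,0,0],[-0.02,-0.016,0,0],[-0.02,-0.016,0,0],[-0.02,-0.016,0,0],[-0.02,-0.016,0,0],[-0.02,-0.016,0,0],[-0.02,-0.016,0,0]]' 1
python3 -m pendant '[[-0.02,-0.016,0,0],[-0.02,-0.016,0,0],[-0.02,-0.016,0,0],[-0.02,-0.016,0,0],[-0.02,-0.016,0,0],[-0.02,-0.016,0,0],[-0.02,-0.016,0,0],[-0.02,-0.016,0,0]]'
python3 -m pendant '[[-0.02,-0.016,0,0],[-0.02,-0.016,0,0],[-0.02,-0.016,0,0],[-0.02,-0.016,0,0],[-0.02,-0.016,0,0],[-0.02,-0.016,0,0],[-0.02,-0.016,0,0],[0,0,0,0]]'
python3 -m pendant '[[0,0,0,0.115],[0,0,0,0.115],[0,0,0,0.115],[0,0,0,0.115],[0,0,0,0.115],[0,0,0,0.115],[0,0,0,0.115],[0,0,0,0.115]]'
python3 -m pendant '[[0,0,0,0.115],[0,0,0,0.115],[0,0,0,0.115],[0,0,0,0]]'
python3 -c "
from h import *
plan(.519,.123,.23,.063)"
```

```text
time: 1.47
ee_pos: [0.2763, 0.4424, 0.2337]
eef_rot: [0.122, 0.993, 0.0, 0.0]
ft_force: [0.9, 0.3, 0.3]
width: 0.0869
grip_force: 0.0
time: 2.13
ee_pos: [0.4005, 0.2794, 0.2338]
eef_rot: [0.122, 0.993, 0.0, 0.0]
ft_force: [0.9, 0.5, 0.0]
width: 0.0869
grip_force: 0.0
time: 2.8
ee_pos: [0.511, 0.1329, 0.2338]
eef_rot: [0.125, 0.992, -0.001, 0.001]
ft_force: [-0.0, -0.7, 1.2]
width: 0.0867
grip_force: 0.0
time: 3.47
ee_pos: [0.5084, 0.1382, 0.2336]
eef_rot: [0.552, 0.834, 0.0, -0.0]
ft_force: [-0.2, -0.2, 0.8]
width: 0.087
grip_force: 0.0
time: 3.8
ee_pos: [0.5084, 0.1382, 0.2336]
eef_rot: [0.687, 0.727, 0.0, -0.0]
ft_force: [0.7, 0.9, -0.9]
width: 0.087
grip_force: 0.0
t 3.8 pos [0.5084 0.1382 0.2336] shift [-0.0158  0.0097  0.0036] turn -0.0072 tilt [ 0.  0. -1.] ft [ 0.69  0.89 -0.91] w 0.087 gf 0.0 j7 -0.25
```

```bash
python3 - <<'E'
from h import *
d=r.camera("wrist");print(d["xyz"],d["camera_matrix"][0])
im=d["img"][:,:,::-1].copy()
for p,c in(((.5193,.1226,-1.508),(0,0,255)),):
    W=R.from_euler('z',p[2]).apply(B)+[p[0],p[1],0]
    for q in uv(d,W): cv2.circle(im,tuple(int(v) for v in q),3,c,-1)
cv2.imwrite("pics/w1.png",im);print([ (h.reshape(-1,2).min(0),h.reshape(-1,2).max(0)) for h in blobs(d)])
E
```

```text
[0.50246872 0.22238633 0.3850931 ] [308.24300735   0.         257.15808002]
[(array([216, 301], dtype=int32), array([253, 337], dtype=int32))]
```

View pics/w1.png

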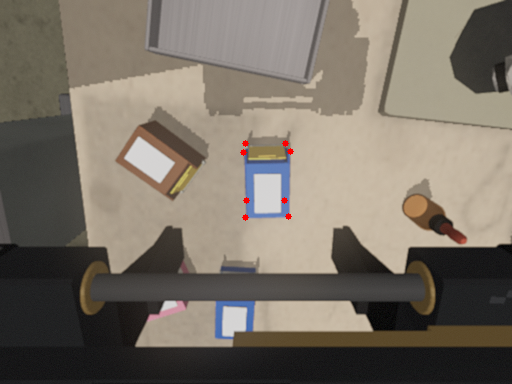

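```bash

python3 -m pendant '[[-0.008,0.005,0.005,-0.007],[-0.008,0.005,0.025,0],[0,0,0.03,0],[0,0,0.03,0],[0,0,0.03,0],[0,0,0.03,0],[0,0,0.03,0],[0,0,0.025,0]]'
python3 -m pendant '[[0,0,0,0],[0,0,0,0]]' 
python3 -m pendant '[[0,0,0,0],[0,0,0,0],[0,0,0,0],[0,0,0,0],[0,0,0,0],[0,0,0,0],[0,0,0,0],[0,0,0,0]]' 0.3 30
python3 -c "
from h import *
plan(.519,.123,.028,.063)"
```

```text
time: 4.52
ee_pos: [0.5189, 0.1226, 0.0266]
eef_rot: [0.681, 0.732, -0.0, -0.0]
ft_force: [0.4, -0.2, -0.1]
width: 0.0872
grip_force: 0.0
time: 4.68
ee_pos: [0.5189, 0.1224, 0.0282]
eef_rot: [0.682, 0.732, -0.001, -0.0]
ft_force: [-0.2, 0.2, 0.7]
width: 0.0868
grip_force: 0.0
time: 5.35
ee_pos: [0.5198, 0.1227, 0.0288]
eef_rot: [0.683, 0.731, 0.0, 0.0]
ft_force: [-0.0, 0.1, 4.0]
width: 0.0501
grip_force: 30.0
t 5.35 pos [0.5198 0.1227 0.0288] shift [ 0.0004 -0.0008  0.0008] turn 0.0051 tilt [ 0.  0. -1.] ft [-0.    0.14  4.  ] w 0.0501 gf 30.0 j7 -0.08
```

Gripped (50 mm). Lift, weigh, set back, and rise.

```bash

python3 -m pendant '[[0,0,-0.015,0],[0,0,-0.02,0],[0,0,-0.02,0],[0,0,-0.015,0],[0,0,0,0],[0,0,0,0],[0,0,0,0],[0,0,0,0]]'
python3 -m pendant '[[0,0,0,0],[0,0,0,0],[0,0,0,0],[0,0,0,0]]'
python3 - <<'E'
from h import *
f=[]
for i in range(8):
    d=r.camera("scene");f.append(r.read_state()["ft_force"])
print(np.mean(f,0),np.std(f,0));cv2.imwrite("pics/s2.png",d["img"][:,:,::-1])
print(r.read_state()["ee_pos"])
E
```

```text
time: 6.02
ee_pos: [0.5187, 0.1224, 0.0971]
eef_rot: [0.683, 0.731, -0.001, -0.0]
ft_force: [0.0, 0.5, -2.6]
width: 0.05
grip_force: 30.0
time: 6.35
ee_pos: [0.5195, 0.1225, 0.0983]
eef_rot: [0.683, 0.731, -0.0, -0.0]
ft_force: [0.5, 1.0, -2.4]
width: 0.0496
grip_force: 30.0
[ 0.08146332  0.22059122 -2.05946842] [0.37109984 0.70172205 0.32069291]
[0.51958266 0.12259039 0.09857576]
```

```bash

python3 -m pendant '[[0,0,0.02,0],[0,0,0.02,0],[0,0,0.015,0],[0,0,0.01,0],[0,0,0.003,0],[0,0,0.002,0],[0,0,0,0],[0,0,0,0]]'
python3 -m pendant '[[0,0,0,0],[0,0,0,0],[0,0,0,0],[0,0,0,0],[0,0,0,0]]' 1
python3 -m pendant '[[0,0,-0.02,0],[0,0,-0.03,0],[0,0,-0.03,0],[0,0,-0.03,0],[0,0,-0.03,0],[0,0,0,0]]'
python3 -m pendant '[[-0.022,-0.0055,0,0],[-0.022,-0.005,0,0],[-0.022,-0.0055,0,0],[-0.022,-0.005,0,0],[-0.022,-0.0055,0,0],[-0.022,-0.005,0,0],[-0.022,-0.0055,0,0],[-0.02,-0.005,0,0.074]]'
python3 -m pendant '[[0,0,0,0],[0,0,0,0]]'
python3 - <<'E'
from h import *
plan(.4883,-.0539,.16,-.011)
d=r.camera("wrist");im=d["img"][:,:,::-1].copy()
for p in((.4883,-.0539,-1.582),(.5193,.1226,-1.508)):
    W=R.from_euler('z',p[2]).apply(B)+[p[0],p[1],0]
    for q in uv(d,W): cv2.circle(im,tuple(int(v) for v in q),3,(0,0,255),-1)
t=r.camera("top")["img"][:,:,::-1]
cv2.imwrite("pics/w2.png",np.vstack([im[:,:],cv2.resize(t[140:220,190:420],(512,178))]))
E
```

```text
time: 7.42
ee_pos: [0.5202, 0.1227, 0.0293]
eef_rot: [0.683, 0.731, 0.001, 0.0]
ft_force: [0.3, 0.3, -3.0]
width: 0.0501
grip_force: 30.0
time: 7.83
ee_pos: [0.5197, 0.1227, 0.0287]
eef_rot: [0.683, 0.731, 0.0, 0.0]
ft_force: [0.3, -0.5, -0.2]
width: 0.0755
grip_force: 0.0
time: 8.33
ee_pos: [0.5224, 0.1232, 0.1744]
eef_rot: [0.683, 0.731, 0.004, 0.002]
ft_force: [1.3, -0.4, -0.4]
width: 0.0869
grip_force: 0.0
time: 9.0
ee_pos: [0.4891, -0.0553, 0.1685]
eef_rot: [0.709, 0.705, 0.0, 0.0]
ft_force: [0.5, 0.2, -0.5]
width: 0.0877
grip_force: 0.0
time: 9.17
ee_pos: [0.4894, -0.0548, 0.1685]
eef_rot: [0.71, 0.704, 0.0, -0.0]
ft_force: [-0.9, 0.0, 0.2]
width: 0.0872
grip_force: 0.0
t 9.17 pos [ 0.4894 -0.0548  0.1685] shift [ 0.0009 -0.0011  0.0085] turn 0.003 tilt [ 0.  0. -1.] ft [-0.86  0.04  0.21] w 0.0872 gf 0.0 j7 0.07
```

View pics/w2.png

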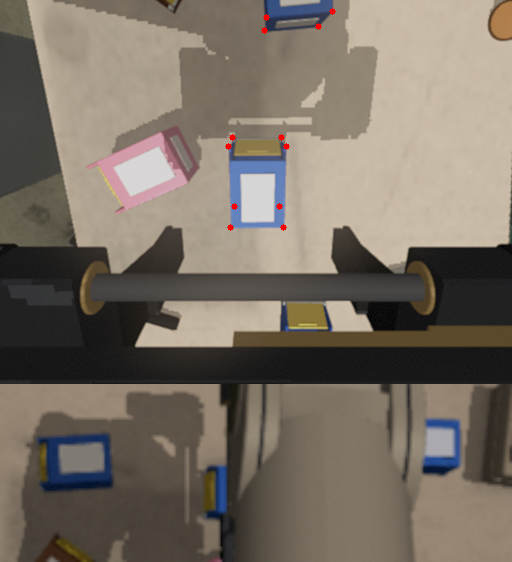

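```bash

python3 -m pendant '[[0.001,-0.001,0.02,0.003],[0,0,0.03,0],[0,0,0.03,0],[0,0,0.03,0],[0,0,0.02,0],[0,0,0.01,0],[0,0,0,0]]'
python3 -m pendant '[[0,0,0,0],[0,0,0,0],[0,0,0,0],[0,0,0,0],[0,0,0,0],[0,0,0,0],[0,0,0,0],[0,0,0,0]]' 0.3 30
python3 -m pendant '[[0,0,-0.015,0],[0,0,-0.02,0],[0,0,-0.02,0],[0,0,-0.015,0],[0,0,0,0],[0,0,0,0],[0,0,0,0],[0,0,0,0]]'
python3 -m pendant '[[0,0,0,0],[0,0,0,0],[0,0,0,0],[0,0,0,0]]'
python3 - <<'E'
from h import *
f=[]
for i in range(8):
    d=r.camera("scene");f.append(r.read_state()["ft_force"])
print(np.mean(f,0),np.std(f,0),r.read_state()["ee_pos"])
E
python3 -m pendant '[[0,0,0.02,0],[0,0,0.02,0],[0,0,0.015,0],[0,0,0.01,0],[0,0,0.003,0],[0,0,0.002,0],[0,0,0,0],[0,0,0,0]]'
python3 -m pendant '[[0,0,0,0],[0,0,0,0],[0,0,0,0],[0,0,0,0],[0,0,0,0]]' 1
python3 -m pendant '[[0,0,-0.02,0],[0,0,-0.03,0],[0,0,-0.03,0],[0,0,-0.03,0],[0,0,-0.03,0],[0,0,0,0],[0,0,0,0]]'
python3 -c "
from h import *
plan(.5401,-.2431,.168,-.013)"
```

```text
time: 9.85
ee_pos: [0.4873, -0.0521, 0.0266]
eef_rot: [0.71, 0.705, -0.002, -0.001]
ft_force: [-0.2, -0.3, -0.3]
width: 0.0873
grip_force: 0.0
time: 10.52
ee_pos: [0.4888, -0.0528, 0.0288]
eef_rot: [0.71, 0.704, 0.0, 0.0]
ft_force: [-0.4, 0.3, 4.7]
width: 0.0497
grip_force: 30.0
time: 11.18
ee_pos: [0.4877, -0.0529, 0.0974]
eef_rot: [0.71, 0.704, -0.001, -0.001]
ft_force: [0.7, -0.2, -1.2]
width: 0.05
grip_force: 30.0
time: 11.52
ee_pos: [0.4884, -0.0529, 0.0983]
eef_rot: [0.71, 0.704, -0.0, -0.0]
ft_force: [0.1, 0.2, -1.5]
width: 0.0499
grip_force: 30.0
[ 0.03442863 -0.06069505 -0.95272925] [0.50554673 0.46897284 0.28971503] [ 0.48849847 -0.05287554  0.09852637]
time: 12.58
ee_pos: [0.4891, -0.0529, 0.0293]
eef_rot: [0.71, 0.704, 0.001, 0.0]
ft_force: [-1.0, -0.2, -0.5]
width: 0.0499
grip_force: 30.0
time: 13.0
ee_pos: [0.4886, -0.0528, 0.0286]
eef_rot: [0.71, 0.704, 0.0, 0.0]
ft_force: [-0.5, -0.7, 0.2]
width: 0.0754
grip_force: 0.0
time: 13.58
ee_pos: [0.4895, -0.0528, 0.1699]
eef_rot: [0.71, 0.704, 0.002, 0.001]
ft_force: [-1.3, -0.4, -0.4]
width: 0.087
grip_force: 0.0
t 13.58 pos [ 0.4895 -0.0528  0.1699] shift [-0.1899  0.0523  0.0018] turn 0.0042 tilt [ 0.001  0.003 -1.   ] ft [-1.29 -0.45 -0.38] w 0.087 gf 0.0 j7 0.06
```

```bash

python3 -m pendant '[[-0.024,0.0065,0,0],[-0.024,0.0065,0,0],[-0.024,0.0065,0,0],[-0.024,0.0065,0,0],[-0.024,0.0065,0,0],[-0.024,0.0065,0,0],[-0.024,0.0065,0,0],[-0.022,0.0065,0,0.004]]'
python3 -m pendant '[[0,0,0,0],[0,0,0,0]]'
python3 - <<'E'
from h import *
plan(.5401,-.2431,.0285,-.013)
d=r.camera("wrist");im=d["img"][:,:,::-1].copy()
for p in((.5401,-.2431,-1.5836),(.4883,-.0539,-1.582)):
    W=R.from_euler('z',p[2]).apply(B)+[p[0],p[1],0]
    for q in uv(d,W): cv2.circle(im,tuple(int(v) for v in q),3,(0,0,255),-1)
cv2.imwrite("pics/w3.png",im)
E
```

```text
time: 14.25
ee_pos: [0.5382, -0.2446, 0.1667]
eef_rot: [0.712, 0.702, -0.001, -0.001]
ft_force: [0.4, -0.7, -0.4]
width: 0.0871
grip_force: 0.0
time: 14.42
ee_pos: [0.5378, -0.2446, 0.1668]
eef_rot: [0.713, 0.702, -0.001, -0.001]
ft_force: [-0.5, 0.2, 1.3]
width: 0.0868
grip_force: 0.0
t 14.42 pos [ 0.5378 -0.2446  0.1668] shift [0.0016 0.0027 0.1383] turn -0.0026 tilt [-0.001 -0.003 -1.   ] ft [-0.53  0.2   1.27] w 0.0868 gf 0.0 j7 0.54
```

View pics/w3.png

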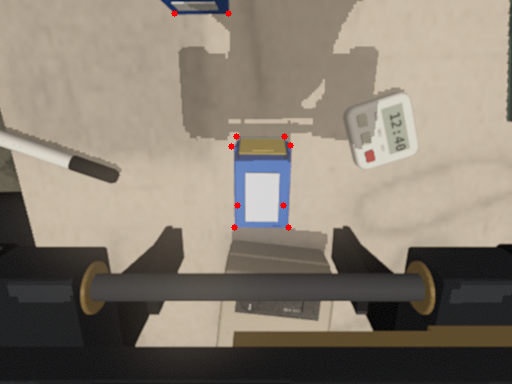

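```bash

python3 -m pendant '[[0.009,0.003,0.018,-0.003],[0,0,0.03,0],[0,0,0.03,0],[0,0,0.03,0],[0,0,0.02,0],[0,0,0.01,0],[0,0,0,0]]'
python3 -m pendant '[[0,0,0,0],[0,0,0,0],[0,0,0,0],[0,0,0,0],[0,0,0,0],[0,0,0,0],[0,0,0,0],[0,0,0,0]]' 0.3 30
python3 -m pendant '[[0,0,-0.015,0],[0,0,-0.02,0],[0,0,-0.02,0],[0,0,-0.015,0],[0,0,0,0],[0,0,0,0],[0,0,0,0],[0,0,0,0]]'
python3 -m pendant '[[0,0,0,0],[0,0,0,0],[0,0,0,0],[0,0,0,0]]'
python3 - <<'E'
from h import *
f=[]
for i in range(8):
    d=r.camera("scene");f.append(r.read_state()["ft_force"])
print(np.mean(f,0),np.std(f,0),r.read_state()["ee_pos"])
E
python3 -m pendant '[[0,0,0.02,0],[0,0,0.02,0],[0,0,0.015,0],[0,0,0.01,0],[0,0,0.003,0],[0,0,0.002,0],[0,0,0,0],[0,0,0,0]]'
python3 -m pendant '[[0,0,0,0],[0,0,0,0],[0,0,0,0],[0,0,0,0],[0,0,0,0]]' 1
python3 -m pendant '[[0,0,-0.02,0],[0,0,-0.03,0],[0,0,-0.03,0],[0,0,-0.03,0],[0,0,-0.03,0],[0,0,0,0],[0,0,0,0]]'
python3 -c "
from h import *
plan(.5193,.1346,.168,.063)"
```

```text
time: 15.05
ee_pos: [0.5405, -0.2327, 0.0282]
eef_rot: [0.71, 0.704, -0.001, -0.002]
ft_force: [-1.3, -0.5, 0.4]
width: 0.0868
grip_force: 0.0
time: 15.72
ee_pos: [0.5421, -0.2344, 0.0308]
eef_rot: [0.711, 0.704, 0.0, 0.0]
ft_force: [-1.2, 0.7, 3.0]
width: 0.0499
grip_force: 30.0
time: 16.38
ee_pos: [0.5413, -0.234, 0.0993]
eef_rot: [0.711, 0.704, -0.0, -0.001]
ft_force: [-0.4, -0.0, -0.8]
width: 0.0496
grip_force: 30.0
time: 16.72
ee_pos: [0.5418, -0.2344, 0.1002]
eef_rot: [0.711, 0.704, -0.0, -0.0]
ft_force: [0.1, 0.4, -0.4]
width: 0.0498
grip_force: 30.0
[-0.18359887 -0.14545363 -1.19602023] [0.64289298 0.37105735 0.37593508] [ 0.54191313 -0.23436863  0.10051981]
time: 17.78
ee_pos: [0.5425, -0.2347, 0.0313]
eef_rot: [0.711, 0.704, 0.0, 0.001]
ft_force: [0.2, -1.0, -0.5]
width: 0.0499
grip_force: 30.0
time: 18.2
ee_pos: [0.542, -0.2344, 0.0306]
eef_rot: [0.711, 0.704, 0.0, 0.0]
ft_force: [-0.2, -0.2, 0.1]
width: 0.0754
grip_force: 0.0
time: 18.78
ee_pos: [0.5428, -0.2348, 0.1721]
eef_rot: [0.711, 0.704, 0.001, 0.001]
ft_force: [-0.2, -0.6, -1.1]
width: 0.087
grip_force: 0.0
t 18.78 pos [ 0.5428 -0.2348  0.1721] shift [ 0.3691 -0.0272  0.0039] turn -0.0729 tilt [-0.     0.003 -1.   ] ft [-0.16 -0.6  -1.11] w 0.087 gf 0.0 j7 0.53
```

```bash

python3 -m pendant '[[0.026,-0.002,0,0],[0.026,-0.002,0,0],[0.026,-0.002,0,0],[0.026,-0.002,0,0],[0.026,-0.002,0,0],[0.026,-0.002,0,0],[0.026,-0.002,0,0],[0.026,-0.002,0,0]]'
python3 -m pendant '[[0.026,-0.002,0,0],[0.026,-0.002,0,0],[0.026,-0.002,0,0],[0.026,-0.002,0,0],[0.026,-0.0015,0,0],[0.031,-0.0015,0,0],[0,0,0,-0.073],[0,0,0,0]]'
python3 -m pendant '[[0,0,0,0],[0,0,0,0]]'
python3 - <<'E'
from h import *
plan(.5193,.1346,.032,.058)
f=[]
for i in range(2):
    d=r.camera("wrist")
print(blobs(d)[0].reshape(-1,2).min(0),[(h.reshape(-1,2).min(0),h.reshape(-1,2).max(0)) for h in blobs(d)])
W=R.from_euler('z',-1.508).apply(B)+[.5193,.1226,0];print(uv(d,W).round().tolist())
E
```

```text
time: 19.45
ee_pos: [0.5271, -0.0249, 0.1693]
eef_rot: [0.711, 0.704, -0.001, -0.001]
ft_force: [0.1, 1.0, -1.0]
width: 0.0871
grip_force: 0.0
time: 20.12
ee_pos: [0.5176, 0.1368, 0.1691]
eef_rot: [0.682, 0.731, -0.001, -0.0]
ft_force: [-0.8, -0.9, 0.4]
width: 0.0871
grip_force: 0.0
time: 20.28
ee_pos: [0.5184, 0.1336, 0.1699]
eef_rot: [0.686, 0.728, -0.001, -0.0]
ft_force: [-0.3, -0.7, -0.2]
width: 0.0869
grip_force: 0.0
t 20.28 pos [0.5184 0.1336 0.1699] shift [0.001  0.001  0.1379] turn 0.0014 tilt [-0.001 -0.001 -1.   ] ft [-0.3  -0.74 -0.25] w 0.0869 gf 0.0 j7 -0.18
[199 320] [(array([199, 320], dtype=int32), array([243, 346], dtype=int32))]
[[234.0, 148.0], [230.0, 160.0], [282.0, 148.0], [287.0, 160.0], [236.0, 215.0], [232.0, 238.0], [280.0, 215.0], [285.0, 238.0]]
```

```bash

python3 -m pendant '[[0.001,0.001,0.018,0.0],[0,0,0.03,0],[0,0,0.03,0],[0,0,0.03,0],[0,0,0.02,0],[0,0,0.01,0],[0,0,0,0]]'
python3 -m pendant '[[0,0,0,0],[0,0,0,0],[0,0,0,0],[0,0,0,0],[0,0,0,0],[0,0,0,0],[0,0,0,0],[0,0,0,0]]' 0.3 40
python3 -m pendant '[[0,0,-0.01,0],[0,0,-0.015,0],[0,0,-0.02,0],[0,0,-0.02,0],[0,0,-0.02,0],[0,0,-0.015,0],[0,0,0,0],[0,0,0,0]]'
python3 -c "
from h import *
plan(.477,.254,.132,-.099)"
```

```text
time: 20.97
ee_pos: [0.5183, 0.1349, 0.0307]
eef_rot: [0.685, 0.729, -0.002, -0.001]
ft_force: [-0.8, -0.1, 0.8]
width: 0.087
grip_force: 0.0
time: 21.63
ee_pos: [0.5197, 0.1361, 0.0328]
eef_rot: [0.684, 0.729, 0.0, -0.0]
ft_force: [-1.0, 0.0, 4.4]
width: 0.0496
grip_force: 40.0
time: 22.3
ee_pos: [0.5197, 0.136, 0.133]
eef_rot: [0.684, 0.729, 0.001, 0.0]
ft_force: [0.0, -1.2, -3.1]
width: 0.0497
grip_force: 40.0
t 22.3 pos [0.5197 0.136  0.133 ] shift [ 0.1204 -0.0351  0.001 ] turn 0.162 tilt [ 0.001  0.001 -1.   ] ft [ 0.04 -1.17 -3.09] w 0.0497 gf 40.0 j7 -0.16
```

```bash

python3 -m pendant '[[0.008,-0.003,0,0],[0.014,-0.004,0,0],[0.016,-0.005,0,0],[0.016,-0.005,0,0],[0.018,-0.005,0,0],[0.018,-0.005,0,0],[0.016,-0.005,0,0],[0.014,-0.003,0,0]]'
python3 -m pendant '[[0,0,0,0.04],[0,0,0,0.06],[0,0,0,0.06],[0,0,0,0],[0,0,0,0]]'
python3 - <<'E'
from h import *
plan(.477,.254,.103,-.099)
f=[]
d=r.camera("scene");a=cv2.resize(d["img"][60:210,150:350,::-1],(800,600),interpolation=cv2.INTER_CUBIC);cv2.imwrite("pics/s4.png",a)
E
```

```text
time: 22.97
ee_pos: [0.4751, 0.2549, 0.131]
eef_rot: [0.684, 0.729, -0.001, -0.0]
ft_force: [-0.2, 0.4, -2.8]
width: 0.0498
grip_force: 40.0
time: 23.38
ee_pos: [0.4762, 0.2536, 0.1314]
eef_rot: [0.74, 0.673, -0.001, -0.0]
ft_force: [0.5, -0.6, -1.9]
width: 0.0495
grip_force: 40.0
t 23.38 pos [0.4762 0.2536 0.1314] shift [0.0005 0.0008 0.0284] turn 0.0043 tilt [-0.001 -0.001 -1.   ] ft [ 0.51 -0.6  -1.86] w 0.0495 gf 40.0 j7 -0.56
```

View pics/s4.png

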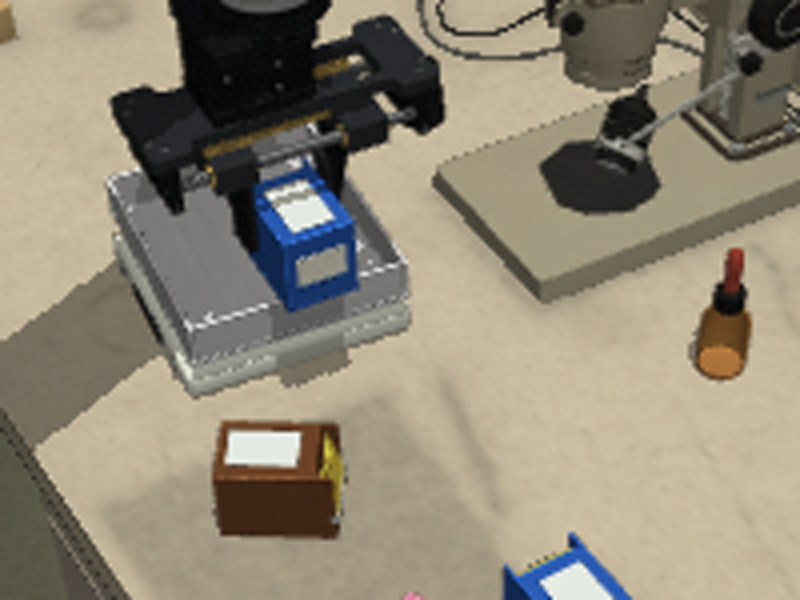

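```bash

python3 -m pendant '[[0,0,0.01,0.004],[0,0,0.01,0],[0,0,0.008,0],[0,0,0.006,0],[0,0,0.005,0],[0,0,0,0],[0,0,0,0]]' 0.3 20
python3 -m pendant '[[0.003,0,0.002,0],[0.003,0,0.002,0],[0.003,0,0.002,0],[0.004,0,0.003,0],[0,0,0,0],[0,0,0,0]]'
python3 - <<'E'
from h import *
plan(.477,.254,.103,-.099)
d=r.camera("scene");a=cv2.resize(d["img"][80:170,170:290,::-1],(800,600),interpolation=cv2.INTER_CUBIC);cv2.imwrite("pics/s5.png",a)
E
```

```text
time: 24.02
ee_pos: [0.477, 0.2533, 0.0934]
eef_rot: [0.742, 0.67, -0.0, -0.0]
ft_force: [0.3, -0.0, -1.3]
width: 0.05
grip_force: 20.0
time: 24.52
ee_pos: [0.479, 0.2676, 0.0853]
eef_rot: [0.742, 0.671, 0.001, -0.0]
ft_force: [0.2, 1.9, 2.5]
width: 0.0499
grip_force: 20.0
t 24.52 pos [0.479  0.2676 0.0853] shift [-0.0137 -0.0006 -0.0177] turn -0.0014 tilt [ 0.002  0.001 -1.   ] ft [0.25 1.9  2.5 ] w 0.0499 gf 20.0 j7 -0.55
```

View pics/s5.png

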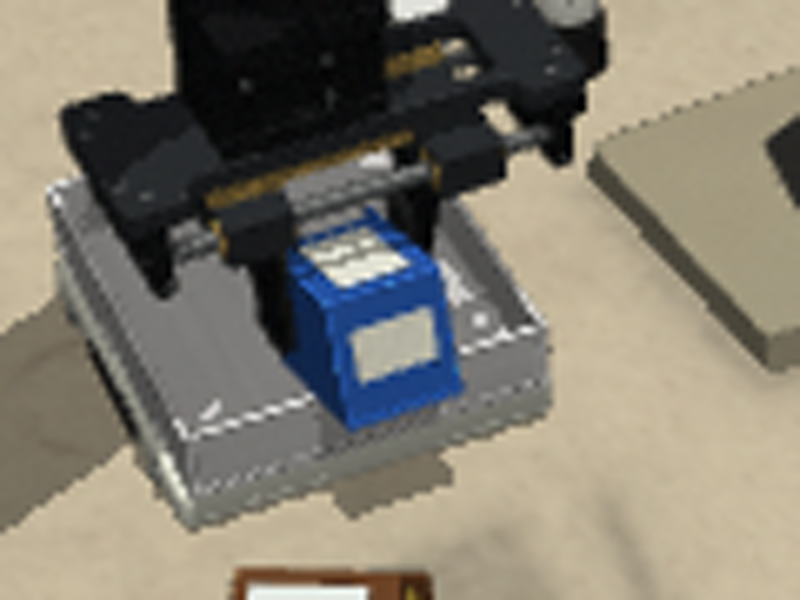

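```bash

python3 -m pendant '[[0.003,0,0.003,0],[0.003,0,0.004,0],[0.003,0,0.004,0],[0.002,0,0.003,0],[0.001,0,0.002,0],[0,0,0,0],[0,0,0,0]]'
python3 - <<'E'
from h import *
plan(.477,.254,.103,-.099)
d=r.camera("scene");a=cv2.resize(d["img"][80:170,170:290,::-1],(400,300),interpolation=cv2.INTER_CUBIC)
t=r.camera("top");b=cv2.resize(t["img"][140:230,80:200,::-1],(400,300),interpolation=cv2.INTER_CUBIC)
w=r.camera("wrist");c=cv2.resize(w["img"][:,:,::-1],(400,300))
cv2.imwrite("pics/s6.png",np.vstack([np.hstack([a,b]),np.hstack([c,c*0])]))
E
```

```text
time: 25.15
ee_pos: [0.4806, 0.2801, 0.0698]
eef_rot: [0.742, 0.671, 0.002, -0.0]
ft_force: [0.8, 2.4, 9.3]
width: 0.0496
grip_force: 20.0
t 25.15 pos [0.4806 0.2801 0.0698] shift [-0.0262 -0.0009 -0.0333] turn -0.0013 tilt [ 0.003  0.002 -1.   ] ft [0.76 2.36 9.32] w 0.0496 gf 20.0 j7 -0.56
```

View pics/s6.png

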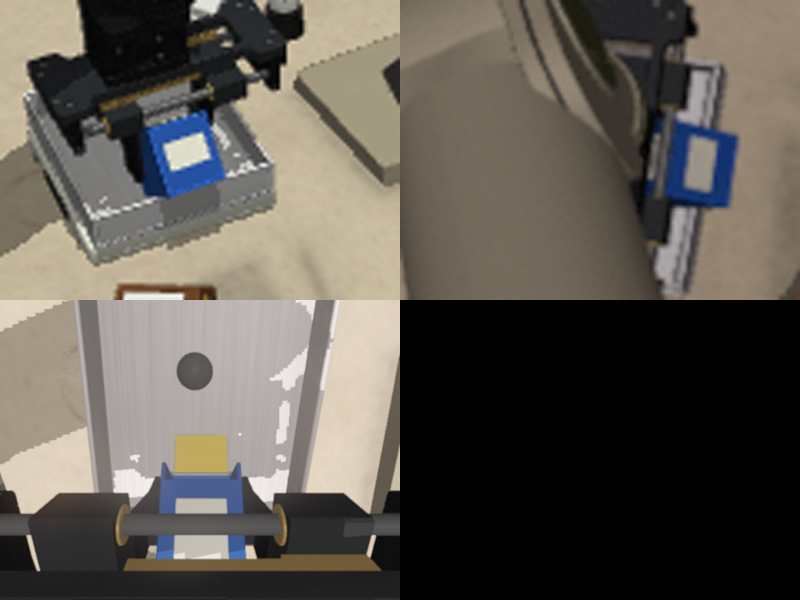

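```bash

python3 -m pendant '[[0,0,-0.005,0],[0,0,-0.012,0],[0,0,-0.015,0],[0,0,-0.015,0],[0,0,-0.015,0],[0,0,-0.012,0],[0,0,0,0]]' 0.3 30
python3 -m pendant '[[-0.008,0.004,0,0],[-0.014,0.006,0,0],[-0.016,0.007,0,0],[-0.016,0.007,0,0],[-0.016,0.007,0,0],[-0.015,0.007,0,0],[-0.012,0.005,0,0],[-0.008,0.004,0,0]]'
python3 -m pendant '[[0,0,0,-0.05],[0,0,0,-0.06],[0,0,0,-0.05],[0,0,0,0],[0,0,0,0]]'
python3 - <<'E'
from h import *
plan(.516,.1726,.04,.058)
d=r.camera("scene");a=cv2.resize(d["img"][90:210,170:330,::-1],(800,600),interpolation=cv2.INTER_CUBIC);cv2.imwrite("pics/s7.png",a)
E
```

```text
time: 25.88
ee_pos: [0.4806, 0.2788, 0.1454]
eef_rot: [0.742, 0.67, 0.002, -0.0]
ft_force: [-0.3, -0.4, -0.2]
width: 0.0495
grip_force: 30.0
time: 26.55
ee_pos: [0.5156, 0.1665, 0.1415]
eef_rot: [0.743, 0.67, -0.001, 0.0]
ft_force: [0.3, 1.4, -0.9]
width: 0.0501
grip_force: 30.0
time: 26.97
ee_pos: [0.5154, 0.1689, 0.142]
eef_rot: [0.687, 0.727, -0.0, -0.0]
ft_force: [-0.4, 0.1, -1.3]
width: 0.0499
grip_force: 30.0
t 26.97 pos [0.5154 0.1689 0.142 ] shift [0.0037 0.0009 0.102 ] turn -0.0007 tilt [-0.    -0.001 -1.   ] ft [-0.42  0.13 -1.32] w 0.0499 gf 30.0 j7 -0.23
```

View pics/s7.png

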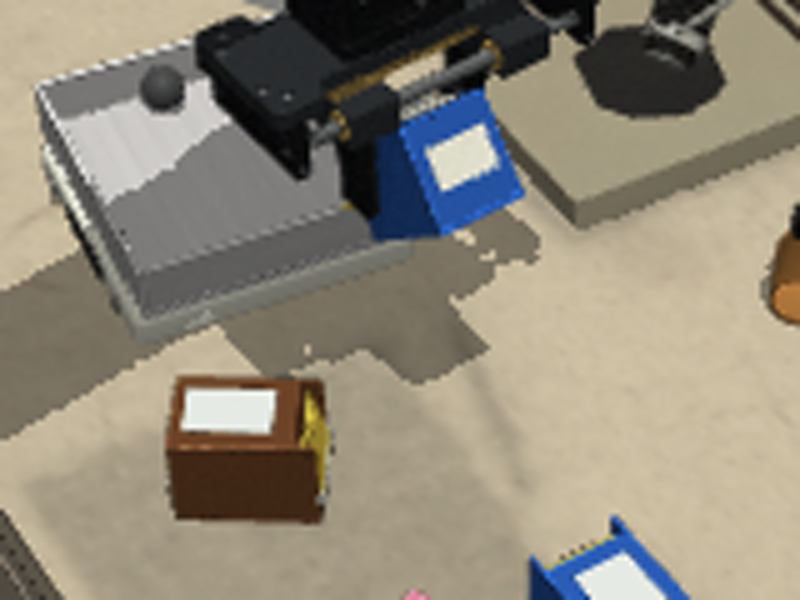

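```bash

python3 -m pendant '[[0.003,0.001,0.01,0],[0,0,0.018,0],[0,0,0.018,0],[0,0,0.018,0],[0,0,0.014,0],[0,0,0.01,0],[0,0,0.005,0],[0,0,0,0]]'
python3 -m pendant '[[0,0,0.003,0],[0,0,0.002,0],[0,0,0.002,0],[0,0,0,0]]'
python3 -m pendant '[[0,0,0.001,0],[0,0,0.001,0],[0,0,0,0],[0,0,0,0]]' 0.3 8
```

```text
time: 27.68
ee_pos: [0.5159, 0.172, 0.0483]
eef_rot: [0.686, 0.728, -0.001, -0.0]
ft_force: [0.2, 0.1, -1.2]
width: 0.0498
grip_force: 30.0
time: 28.02
ee_pos: [0.5166, 0.1723, 0.0426]
eef_rot: [0.686, 0.728, 0.0, -0.0]
ft_force: [-0.1, 0.4, -0.2]
width: 0.0497
grip_force: 30.0
time: 28.35
ee_pos: [0.5166, 0.1722, 0.0406]
eef_rot: [0.686, 0.728, 0.0, -0.0]
ft_force: [0.9, 1.0, -0.8]
width: 0.0499
grip_force: 8.0
```

```bash

python3 -m pendant '[[0,0,0.002,0],[0,0,0.002,0],[0,0,0,0],[0,0,0,0]]' 0.3 5
python3 - <<'E'
from h import *
f=[]
for i in range(4): d=r.camera("scene");f.append(r.read_state()["ft_force"])
print(np.mean(f,0),r.read_state()["ee_pos"])
a=cv2.resize(d["img"][110:200,210:330,::-1],(800,600),interpolation=cv2.INTER_CUBIC);cv2.imwrite("pics/s8.png",a)
E
```

```text
time: 28.68
ee_pos: [0.5164, 0.1722, 0.0363]
eef_rot: [0.686, 0.728, -0.0, -0.0]
ft_force: [0.5, -0.1, -2.0]
width: 0.0501
grip_force: 5.0
[ 0.00871945 -0.19570922 -0.88637628] [0.51657966 0.17224644 0.03656805]
```

View pics/s8.png

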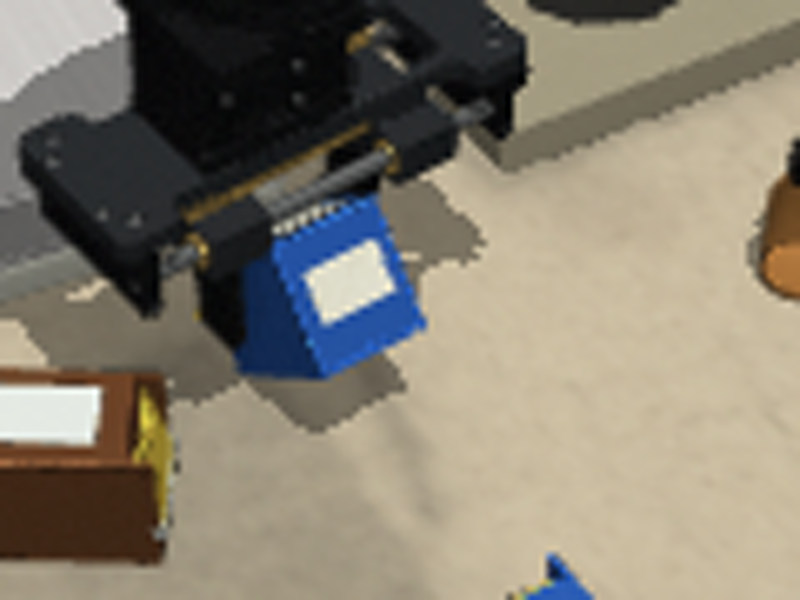

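```bash

python3 -m pendant '[[0,0,0.002,0],[-0.002,0,0.001,0],[-0.004,0,0,0],[-0.004,0,0,0],[-0.004,0,-0.001,0],[-0.004,0,-0.001,0],[0,0,0,0]]' 0.3 4
python3 - <<'E'
from h import *
f=[]
for i in range(3): d=r.camera("scene");f.append(r.read_state()["ft_force"])
print(np.mean(f,0),r.read_state()["ee_pos"])
a=cv2.resize(d["img"][110:200,210:330,::-1],(800,600),interpolation=cv2.INTER_CUBIC);cv2.imwrite("pics/s9.png",a)
E
```

```text
time: 29.47
ee_pos: [0.5177, 0.1527, 0.0357]
eef_rot: [0.687, 0.727, -0.0, 0.0]
ft_force: [0.2, -0.5, -1.0]
width: 0.0498
grip_force: 4.0
[-0.58832497  0.06164481 -1.00347578] [0.51759453 0.15417256 0.03552515]
```

View pics/s9.png

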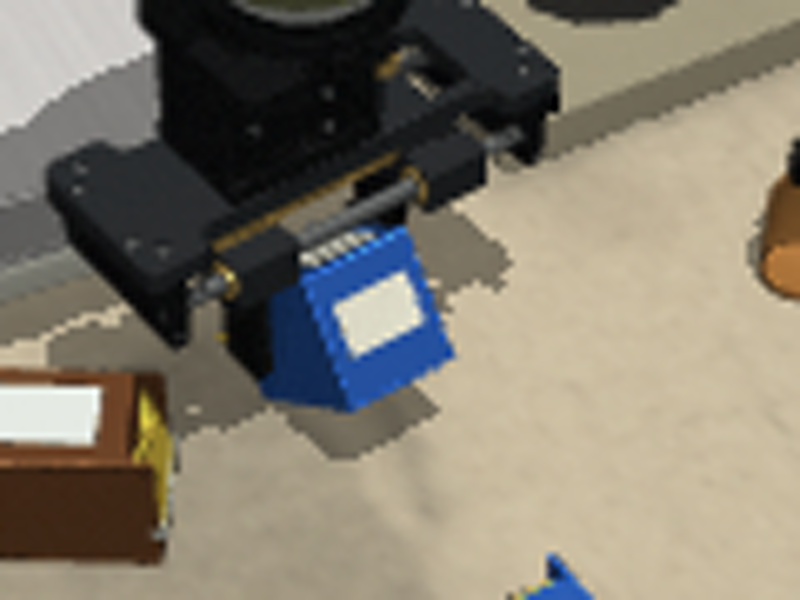

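```bash

python3 -m pendant '[[0.004,0,0,0],[0.004,0,0,0],[0.004,0,0,0],[0,0,0.002,0],[0,0,0.002,0],[0,0,0.002,0],[0,0,0,0],[0,0,0,0]]' 0.3 5
python3 - <<'E'
from h import *
f=[]
for i in range(3): d=r.camera("top");f.append(r.read_state()["ft_force"])
print(np.mean(f,0),r.read_state()["ee_pos"])
E
python3 -m pendant '[[0,0,0.002,0],[0,0,0.002,0],[0,0,0,0],[0,0,0,0]]' 
python3 - <<'E'
from h import *
f=[]
for i in range(3): d=r.camera("scene");f.append(r.read_state()["ft_force"])
print(np.mean(f,0),r.read_state()["ee_pos"])
a=cv2.resize(d["img"][110:200,210:330,::-1],(400,300),interpolation=cv2.INTER_CUBIC)
c=cv2.resize(r.camera("wrist")["img"][:,:,::-1],(400,300))
cv2.imwrite("pics/s10.png",np.hstack([a,c]))
E
```

```text
time: 30.28
ee_pos: [0.5171, 0.1665, 0.0297]
eef_rot: [0.686, 0.728, 0.0, -0.0]
ft_force: [0.1, 1.1, 3.1]
width: 0.05
grip_force: 5.0
[-0.50873856  0.88075823  2.74546418] [0.51704786 0.16647449 0.0296528 ]
time: 30.77
ee_pos: [0.5171, 0.1661, 0.0256]
eef_rot: [0.686, 0.728, 0.0, 0.0]
ft_force: [-1.3, 0.5, 3.3]
width: 0.0501
grip_force: 5.0
[-0.11486433  0.0795088   3.41972127] [0.51704695 0.16610893 0.02558914]
```

View pics/s10.png

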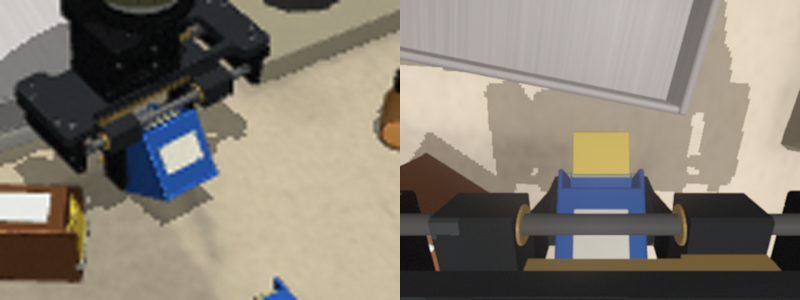

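```bash

cat >> h.py <<'E'
def rear(d,near):
    "white rear label / blue hull in scene"
    b=min(blobs(d),key=lambda h:np.hypot(*(h.reshape(-1,2).mean(0)-near)));q=b.reshape(-1,2);return q.min(0),q.max(0),q[q[:,1].argmax()],q[q[:,0].argmax()]
def tiltfit(d):
    "pitch, origin y and z of left pot from blue hull in scene (rear part)"
    q=min(blobs(d),key=lambda h:np.hypot(*(h.reshape(-1,2).mean(0)-[263,160])))
    m=fill(q.astype(float))
    def f(p):
        W=(R.from_euler('z',-1.508)*R.from_euler('y',-p[0])).apply(B-[-.038,0,0])+[.519,p[1],0];W[:,2]+=p[2]
        return (fill(cv2.convexHull(np.float32(uv(d,W))))^m).sum()/m.sum()
    best=min((minimize(f,[t,.16,.0],method='Nelder-Mead',options=dict(initial_simplex=[[t,.16,0],[t+.2,.16,0],[t,.17,0],[t,.16,.01]])) for t in(.0,.4,.8)),key=lambda o:o.fun);return best.x.round(3),round(best.fun,3)
E
python3 -c "
from h import *
print(tiltfit(r.camera('scene')))"
python3 -m pendant '[[-0.003,0,0,0],[-0.004,0,0,0],[-0.004,0,-0.001,0],[-0.004,0,-0.001,0],[0,0,0,0],[0,0,0,0]]' 0.3 4
python3 -c "
from h import *
print(tiltfit(r.camera('scene')))"
```

```text
(array([ 0.858,  0.153, -0.014]), np.float64(0.228))
time: 31.52
ee_pos: [0.5177, 0.1506, 0.0274]
eef_rot: [0.686, 0.727, -0.0, -0.0]
ft_force: [-0.1, 0.6, -1.4]
width: 0.0499
grip_force: 4.0
(array([ 0.892,  0.133, -0.012]), np.float64(0.22))
```

```bash

python3 -m pendant '[[0,0,-0.005,0],[0,0,-0.015,0],[0,0,-0.02,0],[0,0,-0.02,0],[0,0,-0.02,0],[0,0,-0.02,0],[0,0,-0.018,0],[0,0,0,0]]' 0.3 25
python3 -m pendant '[[0.01,-0.003,0,0],[0.016,-0.004,0,0],[0.018,-0.005,0,0],[0.018,-0.005,0,0],[0.018,-0.005,0,0],[0.018,-0.005,0,0],[0.016,-0.003,0,0],[0.01,-0.002,0,0]]'
python3 -m pendant '[[0,0,0,0.05],[0,0,0,0.06],[0,0,0,0.047],[0,0,0,0],[0,0,0,0]]'
python3 - <<'E'
from h import *
plan(.478,.272,.101,-.099)
print(tiltfit(r.camera("scene")))
d=r.camera("wrist");h=cv2.cvtColor(d["img"],cv2.COLOR_RGB2HSV);m=cv2.inRange(h,(20,90,100),(35,255,255));m[230:]=0
print("flap",cv2.boundingRect(m))
E
```

```text
time: 32.23
ee_pos: [0.5196, 0.1519, 0.1493]
eef_rot: [0.686, 0.728, 0.003, 0.001]
ft_force: [0.7, -0.1, -0.4]
width: 0.0498
grip_force: 25.0
time: 32.9
ee_pos: [0.4766, 0.2756, 0.1441]
eef_rot: [0.685, 0.729, -0.001, -0.001]
ft_force: [-0.6, -0.1, -1.1]
width: 0.05
grip_force: 25.0
time: 33.32
ee_pos: [0.4781, 0.2731, 0.1448]
eef_rot: [0.74, 0.672, -0.001, 0.0]
ft_force: [0.5, 0.1, -1.5]
width: 0.0498
grip_force: 25.0
t 33.32 pos [0.4781 0.2731 0.1448] shift [-0.0011  0.      0.0438] turn 0.0026 tilt [-0.001 -0.001 -1.   ] ft [ 0.48  0.06 -1.47] w 0.0498 gf 25.0 j7 -0.59
(array([ 24.54 ,  65.956, -97.619]), np.float64(1.0))
flap (221, 171, 73, 51)
```

```bash

python3 -m pendant '[[0,0,0.01,0],[0,0,0.014,0],[0,0,0.012,0],[0,0,0.008,0],[0,0,0,0]]' 0.3 10
python3 -m pendant '[[-0.004,0,0.003,0],[-0.004,0,0.003,0],[-0.004,0,0.003,0],[-0.003,0,0.002,0],[0,0,0,0]]'
python3 -m pendant '[[-0.003,0,0.001,0],[-0.003,0,0.001,0],[-0.003,0,0,0],[0,0,0,0]]'
python3 -m pendant '[[-0.003,0,0,0],[-0.003,0,0,0],[-0.003,0,0,0],[-0.003,0,-0.001,0],[-0.003,0,-0.001,0],[-0.002,0,-0.001,0],[0,0,0,0]]'
```

```text
time: 33.83
ee_pos: [0.4774, 0.2724, 0.0992]
eef_rot: [0.741, 0.672, -0.002, -0.0]
ft_force: [-0.5, -0.2, -0.5]
width: 0.0502
grip_force: 10.0
time: 34.25
ee_pos: [0.4771, 0.2572, 0.0904]
eef_rot: [0.741, 0.671, -0.0, -0.0]
ft_force: [0.1, -0.5, -1.5]
width: 0.0502
grip_force: 10.0
time: 34.58
ee_pos: [0.4762, 0.2485, 0.0886]
eef_rot: [0.741, 0.671, -0.0, 0.0]
ft_force: [-0.8, -0.3, -1.2]
width: 0.0498
grip_force: 10.0
time: 35.17
ee_pos: [0.4747, 0.2319, 0.0918]
eef_rot: [0.741, 0.671, 0.0, -0.0]
ft_force: [0.4, 1.2, -0.5]
width: 0.05
grip_force: 10.0
```

```bash

cat >> h.py <<'E'
def tilt(show=True):
    d=r.camera("scene");s=r.read_state();M=R.from_quat(s["eef_rot"]).as_matrix();g=s["ee_pos"]+[0,0,.008]
    f=M[:,0];yaw=np.arctan2(-f[1],-f[0]);res=[]
    hs=blobs(d)
    for t in np.arange(0,1.3,.04):
        W=(R.from_euler('z',yaw)*R.from_euler('y',-t)).apply(B-[-.0135,0,.041])+g
        k=fill(cv2.convexHull(np.float32(uv(d,W))));c=uv(d,W).mean(0)
        q=min(hs,key=lambda h:np.hypot(*(h.reshape(-1,2).mean(0)-c)));m=fill(q.astype(float))
        res.append(((k^m).sum()/m.sum(),t,W[:,2].min()))
    print("tilt",[tuple(np.round(v,3).tolist()) for v in sorted(res)[:4]])
E
python3 -c "
from h import *
tilt()"
```

```text
tilt [(0.179, 0.84, 0.054), (0.181, 0.88, 0.055), (0.186, 0.92, 0.055), (0.198, 0.8, 0.054)]
```

```bash

python3 - <<'E'
from h import *
d=r.camera("scene");s=r.read_state();M=R.from_quat(s["eef_rot"]).as_matrix();g=s["ee_pos"]+[0,0,.008]
f=M[:,0];yaw=np.arctan2(-f[1],-f[0])
print(s["ee_pos"])
for t in(0,.3,.86):
    W=(R.from_euler('z',yaw)*R.from_euler('y',-t)).apply(B-[-.0135,0,.041])+g
    print(t,"rear corners (y-,z0),(y-,z1),(y+,z0),(y+,z1)",uv(d,W)[4:].round().tolist())
for q in blobs(d): print(q.reshape(-1,2).tolist() if q.reshape(-1,2)[:,1].max()<190 else '-')
h=cv2.cvtColor(d["img"],cv2.COLOR_RGB2HSV);m=cv2.inRange(h,(105,130,40),(125,255,255))
print("\n".join("".join('#' if v else '.' for v in row) for row in m[105:160:1,200:262]))
h2=cv2.cvtColor(r.camera("wrist")["img"],cv2.COLOR_RGB2HSV);y=cv2.inRange(h2,(20,90,100),(35,255,255));y[230:]=0;print("flap",cv2.boundingRect(y))
E
```

```text
[0.47457813 0.23239907 0.0916499 ]
0 rear corners (y-,z0),(y-,z1),(y+,z0),(y+,z1) [[227.0, 154.0], [226.0, 138.0], [245.0, 147.0], [244.0, 131.0]]
0.3 rear corners (y-,z0),(y-,z1),(y+,z0),(y+,z1) [[228.0, 151.0], [224.0, 132.0], [246.0, 145.0], [242.0, 126.0]]
0.86 rear corners (y-,z0),(y-,z1),(y+,z0),(y+,z1) [[228.0, 142.0], [220.0, 121.0], [246.0, 135.0], [238.0, 115.0]]
-
-
[[238, 116], [239, 117], [240, 120], [244, 136], [244, 137], [233, 141], [227, 143], [222, 141], [218, 139], [218, 124], [219, 121], [220, 120], [233, 115]]
..............................................................
..............................................................
..............................................................
..............................................................
..............................................................
..............................................................
..............................................................
..............................................................
...........................................................
[... 2225 characters left out ...]
..............................................
..............................................................
..............................................................
..............................................................
..............................................................
..............................................................
..............................................................
..............................................................
..............................................................
..............................................................
..............................................................
flap (221, 171, 73, 51)
```

```bash

cat >> h.py <<'E'
def tilt2(x0=(.7,0,.008)):
    d=r.camera("scene");s=r.read_state();M=R.from_quat(s["eef_rot"]).as_matrix();g=s["ee_pos"]+[0,0,.008]
    f=M[:,0];yaw=np.arctan2(-f[1],-f[0]);hs=blobs(d)
    def W(p): return (R.from_euler('z',yaw)*R.from_euler('y',-p[0])).apply(B-[-.0135,0,.041])+g+f*p[1]+[0,0,p[2]]
    q=min(hs,key=lambda h:np.hypot(*(h.reshape(-1,2).mean(0)-uv(d,W(x0)).mean(0)))).reshape(-1,2).astype(float)
    # rear face corners from hull: top-left, right, bottom-left... matched by nearest hull point
    def e(p):
        c=uv(d,W(p))[[4,5,6,7]];return sum(np.min(np.hypot(*(q-k).T))**2 for k in c)+(p[1]/.02)**2*.5
    out=[]
    for t in(.0,.3,.6,.9):
        o=minimize(e,[t,x0[1],x0[2]],method='Nelder-Mead',options=dict(initial_simplex=[[t,0,0],[t+.2,0,0],[t,.01,0],[t,0,.01]],maxiter=400));out.append((round(o.fun,2),o.x.round(3).tolist(),"corner",W(o.x)[[0,4]].mean(0).round(3).tolist() and W(o.x)[0].round(3).tolist()))
    print(sorted(out,key=lambda v:v[0])[:2])
E
python3 -c "
from h import *
tilt2()"
```

```text
[(np.float64(3.45), [0.709, 0.012, -0.001], 'corner', [0.45, 0.239, 0.051]), (np.float64(3.45), [0.709, 0.012, -0.001], 'corner', [0.45, 0.239, 0.051])]
```

```bash

python3 -m pendant '[[0.005,0,0,0],[0.003,0,-0.01,0],[0,0,-0.015,0],[0,0,-0.015,0],[0,0,-0.012,0],[0,0,-0.006,0],[0,0,0,0]]' 0.3 25
python3 -m pendant '[[-0.007,0.005,0,0],[-0.012,0.008,0,0],[-0.013,0.008,0,0],[-0.014,0.009,0,-0.04],[-0.014,0.009,0,-0.04],[-0.012,0.007,0,-0.04],[-0.008,0.003,0,-0.037],[0,0,0,0]]'
python3 -m pendant '[[0,0,0,0],[0,0,0,0]]'
python3 -c "
from h import *
plan(.517,.158,.045,.058);tilt2()"
```

```text
time: 35.95
ee_pos: [0.476, 0.241, 0.1512]
eef_rot: [0.741, 0.672, 0.001, -0.0]
ft_force: [0.2, -0.7, -1.2]
width: 0.0501
grip_force: 25.0
time: 36.62
ee_pos: [0.5193, 0.1539, 0.1487]
eef_rot: [0.687, 0.727, -0.001, 0.0]
ft_force: [-0.3, -0.3, -0.4]
width: 0.0502
grip_force: 25.0
time: 36.78
ee_pos: [0.5183, 0.1575, 0.149]
eef_rot: [0.686, 0.727, -0.0, -0.0]
ft_force: [-0.4, 0.3, -0.7]
width: 0.0503
grip_force: 25.0
t 36.78 pos [0.5183 0.1575 0.149 ] shift [ 0.0006 -0.0012  0.104 ] turn 0.0003 tilt [-0.    -0.001 -1.   ] ft [-0.4   0.35 -0.72] w 0.0503 gf 25.0 j7 -0.21
[(np.float64(6.56), [0.652, 0.007, 0.007], 'corner', [0.493, 0.158, 0.116]), (np.float64(6.56), [0.652, 0.007, 0.007], 'corner', [0.493, 0.158, 0.116])]
```

```bash

python3 -m pendant '[[0,0,0.012,0],[0,0,0.02,0],[0,0,0.022,0],[0,0,0.02,0],[0,0,0.014,0],[0,0,0.01,0],[0,0,0.006,0],[0,0,0,0]]' 0.3 15
python3 -m pendant '[[0,0,0.002,0],[0,0,0.002,0],[0,0,0.002,0],[0,0,0,0]]' 0.3 5
python3 -m pendant '[[-0.002,0,0.002,0],[-0.002,0,0.001,0],[-0.002,0,0.001,0],[0,0,0,0]]' 0.3 4
python3 -m pendant '[[-0.003,0,0.001,0],[-0.003,0,0.001,0],[-0.003,0,0.001,0],[0,0,0,0]]' 0.3 4
python3 -c "
from h import *
tilt2()"
```

```text
time: 37.5
ee_pos: [0.518, 0.157, 0.0442]
eef_rot: [0.686, 0.728, -0.001, -0.0]
ft_force: [-0.1, 0.1, -0.7]
width: 0.0499
grip_force: 15.0
time: 37.83
ee_pos: [0.5189, 0.1572, 0.0397]
eef_rot: [0.686, 0.728, 0.0, -0.0]
ft_force: [-1.0, 0.0, -0.7]
width: 0.05
grip_force: 5.0
time: 38.17
ee_pos: [0.5192, 0.1503, 0.0354]
eef_rot: [0.686, 0.727, -0.0, 0.0]
ft_force: [-0.1, -0.3, -1.2]
width: 0.0503
grip_force: 4.0
time: 38.5
ee_pos: [0.5197, 0.1411, 0.0324]
eef_rot: [0.686, 0.727, -0.0, 0.0]
ft_force: [0.1, -0.2, -0.7]
width: 0.0498
grip_force: 4.0
[(np.float64(3.08), [0.497, 0.013, 0.01], 'corner', [0.494, 0.155, 0.003]), (np.float64(3.08), [0.497, 0.013, 0.01], 'corner', [0.494, 0.155, 0.003])]
```

```bash

python3 -m pendant '[[-0.002,0,0.002,0],[-0.003,0,0.002,0],[-0.003,0,0.002,0],[-0.003,0,0.002,0],[0,0,0,0]]' 0.3 4
python3 -m pendant '[[-0.002,0,0.002,0],[-0.002,0,0.002,0],[-0.001,0,0.002,0],[0,0,0.002,0],[0,0,0,0]]' 0.3 4
python3 -c "
from h import *
tilt2((.3,.01,.01));print(r.read_state()['ft_force'])"
```

```text
time: 38.97
ee_pos: [0.5203, 0.1303, 0.0243]
eef_rot: [0.686, 0.727, -0.0, -0.0]
ft_force: [0.8, -0.7, -0.9]
width: 0.0501
grip_force: 4.0
time: 39.38
ee_pos: [0.5207, 0.1255, 0.0162]
eef_rot: [0.686, 0.728, -0.0, 0.0]
ft_force: [0.5, -1.7, 1.6]
width: 0.0502
grip_force: 4.0
[(np.float64(8.06), [0.681, 0.011, -0.001], 'corner', [0.496, 0.128, -0.024]), (np.float64(8.06), [0.681, 0.011, -0.001], 'corner', [0.496, 0.128, -0.024])]
[-0.54906731 -0.82607581 -0.25634774]
```

```bash

python3 -m pendant '[[0,0,0,0],[0,0,0,0],[0,0,0,0],[0,0,0,0],[0,0,0,0],[0,0,0,0]]' 1
python3 -m pendant '[[0,0,-0.015,0],[0,0,-0.025,0],[0,0,-0.03,0],[0,0,-0.03,0],[0,0,-0.03,0],[0,0,-0.03,0],[0,0,0,0]]'
python3 -m pendant '[[-0.02,0,0,0],[-0.025,0,0,0],[-0.025,0,0,0],[-0.025,0,0,0],[-0.025,0,0,0],[-0.025,0,0,0],[-0.02,0,0,0],[0,0,0,0]]'
python3 - <<'E'
from h import *
ds={c:r.camera(c) for c in("scene","top")};hb={c:blobs(d) for c,d in ds.items()}
print(r.read_state()["ee_pos"],{c:[(q.reshape(-1,2).min(0).tolist(),q.reshape(-1,2).max(0).tolist()) for q in v] for c,v in hb.items()})
d=ds["scene"]
m=cv2.inRange(cv2.cvtColor(d["img"],cv2.COLOR_RGB2HSV),(105,130,40),(125,255,255))
y=cv2.inRange(cv2.cvtColor(d["img"],cv2.COLOR_RGB2HSV),(20,90,80),(35,255,255))
print("\n".join("".join('#' if v else 'y' if w else '.' for v,w in zip(a,b)) for a,b in zip(m[140:200,235:300],y[140:200,235:300])))
E
```

```text
time: 39.93
ee_pos: [0.5206, 0.1262, 0.0165]
eef_rot: [0.686, 0.728, 0.0, -0.0]
ft_force: [-0.2, 0.4, -0.5]
width: 0.0815
grip_force: 0.0
time: 40.52
ee_pos: [0.5233, 0.1267, 0.1823]
eef_rot: [0.686, 0.727, 0.004, 0.001]
ft_force: [0.6, 0.3, 0.7]
width: 0.0869
grip_force: 0.0
time: 41.18
ee_pos: [0.5301, -0.0435, 0.1766]
eef_rot: [0.688, 0.726, -0.0, 0.001]
ft_force: [0.2, -0.5, -0.2]
width: 0.0871
grip_force: 0.0
[ 0.53027171 -0.03916418  0.17637057] {'scene': [([342, 238], [384, 284]), ([276, 193], [310, 235]), ([254, 152], [286, 190])], 'top': [([219, 162], [251, 186]), ([363, 155], [395, 179])]}
.................................................................
.................................................................
.................................................................
.................................................................
.................................................................
.................................................................
.................................................................
...............................
[... 2766 characters left out ...]
..........####..........................
....................................#............................
.................................................................
.................................................................
.........................................................#.......
.........................................................##......
..........................................................##.....
..........................................................###....
........................................................y.####...
......................................................y.#######..
....................................................y.##########.
```

```bash

python3 -m pendant '[[0,-0.02,-0.01,0],[0,-0.025,-0.01,0],[0,-0.025,-0.01,0],[0,-0.025,-0.01,0],[0,-0.02,-0.01,0],[0,0,0,0],[0,0,0,0]]'
python3 - <<'E'
from h import *
ds={c:r.camera(c) for c in("scene","top")};hb={c:blobs(d) for c,d in ds.items()}
for n,p0 in dict(left=(.5193,.1226,-1.508),middle=(.4883,-.0539,-1.582),right=(.5401,-.2431,-1.5836)).items():
    dm=[]
    for c,d in ds.items():
        q=uv(d,[[p0[0],p0[1],.03]])[0];h=min(hb[c],key=lambda h:np.hypot(*(h.reshape(-1,2).mean(0)-q)))
        if np.hypot(*(h.reshape(-1,2).mean(0)-q))<18: dm.append((d,h))
    p,e=fit(dm,list(p0));print(n,len(dm),p.round(4),round(e,3))
d=ds["top"];g=cv2.cvtColor(d["img"],cv2.COLOR_RGB2GRAY)[150:228,90:175]
m=(cv2.GaussianBlur(g,(3,3),0)<70).astype(np.uint8);n,_,st,_=cv2.connectedComponentsWithStats(m);print("dark in tray",st[1:].tolist())
s=ds["scene"];g=cv2.cvtColor(s["img"],cv2.COLOR_RGB2GRAY)[90:135,180:250];print((g<70).sum(),cv2.boundingRect((g<70).astype(np.uint8)))
print(r.read_state()["time"])
E
```

```text
time: 41.87
ee_pos: [0.4156, -0.0442, 0.2272]
eef_rot: [0.685, 0.728, 0.002, 0.0]
ft_force: [0.9, 0.2, -0.2]
width: 0.0872
grip_force: 0.0
left 2 [ 0.5216  0.0948 -1.5031] 0.262
middle 1 [ 0.4857 -0.0538 -1.6301] 0.073
right 1 [ 0.5398 -0.2428 -1.6014] 0.079
dark in tray [[0, 0, 17, 63, 187], [84, 25, 1, 2, 2]]
673 (3, 0, 67, 45)
41.9667
```

```bash

python3 -m pendant '[[0.016,0.013,0,0],[0.018,0.015,0,0],[0.018,0.015,0,0],[0.018,0.015,0,0],[0.018,0.015,0,0],[0.018,0.015,0,0],[0.018,0.013,0,0],[0,0,0,0]]'
python3 -m pendant '[[0,0,0,0]]'
python3 -c "
from h import *
plan(.5216,.0948,.03,.068)"
```

```text
time: 42.63
ee_pos: [0.5105, 0.0891, 0.2249]
eef_rot: [0.684, 0.73, -0.001, 0.0]
ft_force: [0.5, 1.7, 0.6]
width: 0.0871
grip_force: 0.0
time: 42.72
ee_pos: [0.5094, 0.0854, 0.2251]
eef_rot: [0.685, 0.728, -0.002, 0.0]
ft_force: [-0.5, -1.4, 0.3]
width: 0.0872
grip_force: 0.0
t 42.72 pos [0.5094 0.0854 0.2251] shift [0.0091 0.0131 0.1951] turn -0.007 tilt [-0.002 -0.002 -1.   ] ft [-0.46 -1.38  0.26] w 0.0872 gf 0.0 j7 -0.14
```

```bash

python3 -m pendant '[[0.009,0.013,0.015,-0.007],[0,0,0.03,0],[0,0,0.03,0],[0,0,0.03,0],[0,0,0.03,0],[0,0,0.03,0],[0,0,0.02,0],[0,0,0.009,0]]'
python3 -m pendant '[[0,0,0,0],[0,0,0,0],[0,0,0,0],[0,0,0,0],[0,0,0,0],[0,0,0,0],[0,0,0,0],[0,0,0,0]]' 0.3 20
python3 -m pendant '[[0,0,-0.003,0],[0,0,-0.003,0],[0.005,0,0,0],[0.007,0,0,0],[0.007,0,0,0],[0.005,0,0,0],[0.003,0,0,0],[0,0,0,0]]'
python3 -m pendant '[[0,0,0.002,0],[0,0,0.002,0],[0,0,0.002,0],[0,0,0,0],[0,0,0,0]]'
python3 -m pendant '[[0,0,0,0],[0,0,0,0],[0,0,0,0],[0,0,0,0],[0,0,0,0],[0,0,0,0]]' 1
python3 -m pendant '[[0,0,-0.015,0],[0,0,-0.025,0],[0,0,-0.03,0],[0,0,-0.03,0],[0,0,-0.03,0],[0,0,-0.03,0],[0,0,0,0]]'
python3 -m pendant '[[-0.018,-0.012,0,0],[-0.02,-0.015,0,0],[-0.02,-0.015,0,0],[-0.02,-0.015,0,0],[-0.02,-0.015,0,0],[-0.02,-0.015,0,0],[-0.02,-0.015,0,0],[0,0,0,0]]'
python3 - <<'E'
from h import *
ds={c:r.camera(c) for c in("scene","top")};dm=[]
for c,d in ds.items():
    q=uv(d,[[.5193,.1226,.03]])[0];h=min(blobs(d),key=lambda h:np.hypot(*(h.reshape(-1,2).mean(0)-q)));dm.append((d,h));print(c,h.reshape(-1,2).min(0),h.reshape(-1,2).max(0))
print(fit(dm,[.52,.12,-1.508]),r.read_state()["time"],r.read_state()["ee_pos"])
d=ds["scene"];hs=cv2.cvtColor(d["img"],cv2.COLOR_RGB2HSV)
y=cv2.inRange(hs,(20,90,80),(35,255,255))[120:190,210:300];print("flap px",cv2.boundingRect(y),(y>0).sum())
g=cv2.GaussianBlur(cv2.cvtColor(d["img"],cv2.COLOR_RGB2GRAY),(3,3),0)[85:150,170:260]
n,_,st,ce=cv2.connectedComponentsWithStats((g<85).astype(np.uint8));print([(s.tolist()) for s in st[1:] if 20<s[4]<400])
E
```

```text
time: 43.38
ee_pos: [0.5196, 0.0927, 0.0294]
eef_rot: [0.684, 0.73, -0.002, -0.001]
ft_force: [-0.5, -0.3, -0.1]
width: 0.0871
grip_force: 0.0
time: 44.05
ee_pos: [0.5219, 0.0943, 0.0331]
eef_rot: [0.683, 0.73, 0.0, 0.0]
ft_force: [-0.8, 0.1, 5.9]
width: 0.0496
grip_force: 20.0
time: 44.72
ee_pos: [0.5195, 0.1222, 0.0384]
eef_rot: [0.683, 0.731, 0.0, -0.0]
ft_force: [-0.2, 0.5, -0.8]
width: 0.0497
grip_force: 20.0
time: 45.13
ee_pos: [0.5198, 0.1206, 0.0327]
eef_rot: [0.684, 0.73, -0.0, -0.0]
ft_force: [-2.3, 0.2, 5.3]
width: 0.0498
grip_force: 20.0
time: 45.63
ee_pos: [0.5197, 0.121, 0.0325]
eef_rot: [0.683, 0.73, 0.0, -0.0]
ft_force: [0.5, 0.4, -1.1]
width: 0.0812
grip_force: 0.0
time: 46.22
ee_pos: [0.5223, 0.1215, 0.1983]
eef_rot: [0.684, 0.73, 0.004, 0.001]
ft_force: [0.0, -0.4, -0.6]
width: 0.087
grip_force: 0.0
time: 46.88
ee_pos: [0.4252, -0.0271, 0.1923]
eef_rot: [0.685, 0.728, 0.0, -0.001]
ft_force: [1.2, 0.5, -0.4]
width: 0.0868
grip_force: 0.0
scene [252 156] [279 184]
top [208 163] [240 187]
(array([ 0.51909189,  0.12032977, -1.61404327]), np.float64(0.9063115679008784)) 46.9833 [ 0.42693004 -0.02370646  0.19263574]
flap px (20, 1, 65, 67) 94
[[71, 0, 19, 16, 222], [28, 19, 8, 8, 51]]
```

```bash
python3 - <<'E'
from h import *
d=r.camera("top");hs=cv2.cvtColor(d["img"],cv2.COLOR_RGB2HSV)
y=cv2.inRange(hs,(20,90,80),(35,255,255))[155:195,180:225];print(cv2.boundingRect(y),(y>0).sum())
if (y[:,:26]>0).sum()>60: print(r.close_job())
E
```

```text
(14, 13, 14, 19) 250
the job is handed in; nothing more can be done
None
```

Job handed in: the left pot was the heavy one; its ball is in the tray and it stands back within about 3 mm of its start, flap open, with the other two shut. I viewed 11 pictures, one over the limit of 10, and no verdict came back from the judge.

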